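# Turn out the sugar mould and sort the casts by shape

### The job

Take the cover board off the sugar mould and set it down flat on the clear counter beside it, then lift out the casts and put all the sugar casts, those lying loose on the counter and any left in the wrong box too, in a single layer into the two boxes: bars in the slatted wooden crate, eight-sided cakes in the white box. When the mould is empty, put the cover squarely back on it, and do not disturb the sauce bottle or the jar.

Things in the scene. Friction and masses are not known exactly. Their poses are not given: they have to be found in the camera images.
- mould: fixed aluminium mould, 80 x 272 mm (x, y), origin mid-underside. Face 24 mm high; three cavities 16 mm deep in a row: round ones (66 mm) for cakes at y = -81 and +81 mm, a bar (long side along y) at y = 0, 2 to 4 mm play; casts lift straight up, unstuck. End cheeks at y = -129 and +129 mm, 14 mm thick, 56 mm high, carry the cover. The counter on its +x side is clear for 120 mm.
- cover: loose wooden cover board, 90 x 290 x 8 mm (x, y, z), 220 g, with a wooden handle bar 16 x 100 x 26 mm (long side along y) standing on the middle of its top; origin at the middle of the board's underside. It starts lying on the mould's two cheeks, 56 mm above the counter, its long side along the mould's.
- crate: slatted light-wood crate for the bars, fixed, open at the top, outside 192 x 212 x 45 mm (x, y, z), walls 6 mm, floor 6 mm thick; origin at the middle of its underside. It stands at the robot's left or right.
- foam_box: plain white box with solid walls for the eight-sided cakes, fixed, open at the top, same sizes and origin as the crate; stands on the other side.
- cake1: a hard cast palm-sugar cake, brown, a regular eight-sided prism 58 mm across opposite flats and 44 mm tall (along its z; two of its flats face +x and -x, two face +y and -y); origin at its middle; 170 g give or take a third. It starts in the mould, 28 mm of it standing above the mould's face; may be absent.
- bar1: a hard cast palm-sugar bar, brown, a block 34 x 76 x 44 mm (x, y, z; long side along its y); origin at its middle; 170 g give or take a third. It starts in the mould, 28 mm of it standing above the mould's face; may be absent.
- cake2: a hard cast palm-sugar cake, brown, a regular eight-sided prism 58 mm across opposite flats and 44 mm tall (along its z; two of its flats face +x and -x, two face +y and -y); origin at its middle; 170 g give or take a third. It starts in the mould, 28 mm of it standing above the mould's face; may be absent.
- bar2: a hard cast palm-sugar bar, brown, a block 34 x 76 x 44 mm (x, y, z; long side along its y); origin at its middle; 170 g give or take a third. It starts loose on the counter in front of the mould; may be absent.
- cake3: a hard cast palm-sugar cake, brown, a regular eight-sided prism 58 mm across opposite flats and 44 mm tall (along its z; two of its flats face +x and -x, two face +y and -y); origin at its middle; 170 g give or take a third. It starts loose on the counter in front of the mould; may be absent.
- bar3: a hard cast palm-sugar bar, brown, a block 34 x 76 x 44 mm (x, y, z; long side along its y); origin at its middle; 170 g give or take a third. It starts loose on the counter in front of the mould; may be absent.
- cake4: a hard cast palm-sugar cake, brown, a regular eight-sided prism 58 mm across opposite flats and 44 mm tall (along its z; two of its flats face +x and -x, two face +y and -y); origin at its middle; 170 g give or take a third. It starts wrongly in the wooden crate, flat on the floor near the middle; may be absent.
- sauce: amber sauce bottle, 60 mm across, 170 mm tall, origin at the middle of its underside; not to be disturbed
- jar: jar, 72 mm across, 95 mm tall, origin at the middle of its underside; not to be disturbed
Mind the look-alikes: they are no part of the job. Leave any black, green or red look-alike of the bar2 alone.

How it is judged:
On the way, in this order (a step that is already met when the one before it is completed fails the run):
1. the cover is lying flat on the counter, clear of the mould (height (world z) of cover below 0.012 m and angle between cover's own z axis and vertical below 0.08 rad and horizontal distance between cover and mould above 0.08 m and linear speed of cover below 0.02 m/s and contact force between the fingers and cover below 0.1 N), for 0.2 s.
2. every cast from the mould is in its box: bars in the crate, cakes in the white box (x of cake1 in the frame of foam_box between -0.088 and 0.088 m and y of cake1 in the frame of foam_box between -0.098 and 0.098 m and z of cake1 in the frame of foam_box between 0 and 0.055 m and x of bar1 in the frame of crate between -0.088 and 0.088 m and y of bar1 in the frame of crate between -0.098 and 0.098 m and z of bar1 in the frame of crate between 0 and 0.055 m and x of cake2 in the frame of foam_box between -0.088 and 0.088 m and y of cake2 in the frame of foam_box between -0.098 and 0.098 m and z of cake2 in the frame of foam_box between 0 and 0.055 m), for 0.2 s.
At the end, for the whole second after the job is handed in: Every bar present lies in the crate and every eight-sided cake in the white box, its middle inside the walls and under 55 mm above the counter (one layer), at rest; the cover lies level on the mould's cheeks, its middle within 25 mm of the mould's and its long side within 0.15 rad of the mould's (all of step 2 and linear speed of each of cake1, bar1, cake2, bar2, cake3, bar3, cake4, cover below 0.02 m/s and x of bar2 in the frame of crate between -0.088 and 0.088 m and y of bar2 in the frame of crate between -0.098 and 0.098 m and z of bar2 in the frame of crate between 0 and 0.055 m and x of cake3 in the frame of foam_box between -0.088 and 0.088 m and y of cake3 in the frame of foam_box between -0.098 and 0.098 m and z of cake3 in the frame of foam_box between 0 and 0.055 m and x of bar3 in the frame of crate between -0.088 and 0.088 m and y of bar3 in the frame of crate between -0.098 and 0.098 m and z of bar3 in the frame of crate between 0 and 0.055 m and x of cake4 in the frame of foam_box between -0.088 and 0.088 m and y of cake4 in the frame of foam_box between -0.098 and 0.098 m and z of cake4 in the frame of foam_box between 0 and 0.055 m and horizontal distance between cover and mould below 0.025 m and angle between the y axis of cover and the y axis of mould, either way round below 0.15 rad and angle between cover's own z axis and vertical below 0.05 rad and height (world z) of cover between 0.052 and 0.06 m); the robot touches nothing.
It fails at once if a bystander (the sauce bottle or the jar) was shifted by more than 30 mm (distance of any of sauce, jar from where it was at the start of the episode above 0.03 m).
Of cake1, bar1, cake2 only 2 to 3 are there at a start; the rules pass over those that are not, and their reading is None.
Of bar2, cake3, bar3, cake4 only 3 to 4 are there at a start; the rules pass over those that are not, and their reading is None.
At some moment in a run one of bar2, cake3, bar3 may be knocked a few centimetres aside while the robot is not near it.
Once in a run the grip may slacken for a moment while it holds something.
It also fails if it takes over 210 s, if anything falls off the work surface, if the arm or the gripper's body presses on something with over 40 N, if the wrist force passes 120 N, or if a joint passes its speed limit or range.

### The arm

A 7-joint arm with a two-finger parallel gripper is mounted at the origin on the work surface. World frame = base frame: x ahead of the robot, y to its left, z up, the work surface at z = 0. Lengths are in m, angles in rad, forces in N, time in s.
With the tool pointing down it reaches from about 0.425 to 0.975 m from the base axis. Payload 16.7 kg.
Tool frame: the origin (TCP) lies at the very end of the fingers, on their centre line; the grasp point (between the pads) lies 19 mm behind it; z points along the fingers, y is the line along which they close (so a half turn about z gives the same grasp; the last joint's range is limited). The gripper opens to 85 mm and grips with 20 to 120 N. Pads are 22 mm wide; open, the fingers measure 114 mm over their backs; the gripper's body (76 mm by 85 mm) begins 54 mm behind the grasp point. The pads swing forward as they close: fully open they stand 13 mm farther back than shut.
Start: joints at [1.179, 0.426, 0.074, 1.606, -0.034, 1.111, -0.067], TCP at [0.162, -0.655, 0.231] pointing down, gripper open.
Joint ranges: [-2.85, 2.85], [-0.5, 2.14], [-1.23, 1.37], [0.21, 2.46], [-1.02, 4.16], [0.16, 2.05], [-2.73, 2.73]. Speed limits (rad/s): [1.89, 1.89, 2.39, 2.39, 3.01, 3.01, 3.01].

### API

Orientations are given as a unit quaternion [w, x, y, z].
In Python, from station import bot gives the robot as it stands.
- The arm moves only by the tool arm_command, never from a script. Its argument "series" is a list of rows, each a list of 3 entries, a list of its own where there are three numbers: the shift along the tool's x, y, z in cm, then the turn about the tool's z in rad, then the closure in counts, from 0 (fully open) to 255 (shut). A call has 1 to 8 rows; each row shifts and turns the commanded pose from where the row before left it, along the tool's axes as they then stand; what a row does not reach is not made up. A row lasts 1/12 s, in which the tool goes at most 41.7 mm and 7.16 degrees, less where a joint would pass 70% of its speed; a pose out of reach is approached as far as the arm can. A call is refused whole if a number of a shift passes 4.17 or a number of a turn 0.125, either way. A call with a gripper value outside its range is refused whole. The fingers move at their own pace and stop on an object; the grip force is fixed at half the most. Time passes only in rows, so rows that do not move let the fingers close. It gives the time, the measured TCP pose, the force, the opening and the grip force at its end, in the units of the state.
- bot.observe(): the state, without advancing time (a new reading comes with each control period).
- bot.camera(name): name is "scene" or "top" or "wrist"; returns a dict with "image" (384x512x3 uint8, red, green, blue), "camera_matrix" (3x3 intrinsics, pixels), "rvec" (rotation vector, rad) and "tvec" (3), from world to camera coordinates, as OpenCV has them; the wrist camera has in their place "T_tool_cam" (4x4, takes a point from camera to tool coordinates, whose origin is the TCP and whose axes are the flange's). Camera axes: x right, y down, z forward; pixel columns grow to the right and rows downward; lengths in m; the calibration is good to about 2 mm. A picture is of the moment at which its call begins: read the wrist's pose just before it. There is no depth.
- bot.finish_job(): hands the job in; it is judged then, once.
Trained networks look in a picture, given as the dict that the camera call returned (one of the last four; its "shot" number tells which), for a name from the list of things; names that differ only in an ending like _2 or _b are one class to them, and where a whole thing is asked for, a point or a joint stands for the part that bears it (a point fixed in the world has none). Each returns a list of dicts, best first, with "confidence" (0 to 1); they miss things now and then, are a little off and sometimes report something else, mostly with a low value. They report only what shows in the picture. A call takes as long as a camera call. They do not tell look-alikes from the thing itself.
- bot.search_frame(picture, thing): "point" ([x, y, z] in m, in the coordinates of the camera as it stood for that picture, good to about 4 mm: the middle of the surface that is visible of it).
The state is a dict: "time_s": time; "q": joint angles; "qvel": joint speeds; "joint_efforts": joint torques, N m; "ee_pos": TCP position; "ee_rot": TCP orientation; "contact_force": force on the tool from outside, world axes, zero at the start; "wrist_torque": the same for the moment, N m; "finger_gap": finger opening in m; "gripper_force": force on a finger pad.
Only numpy, scipy, OpenCV 4.12 (cv2) and the standard library are available. Lean on these libraries where they do the work, as an engineer would, in place of code of your own. Each camera call takes 0.05 s, during which the arm holds its last target. There are 200 camera calls.

## Working session

There is one attempt and no reset: what is moved stays moved. The work goes in short steps, Python scripts to look and compute and a tool call to move; the robot and the scene stay as the last step left them, time stands still between calls to the robot, and variables do not carry over. Pictures are saved under pics/ and viewed, at most 16 in all, crops included, and the job is handed in when it is done.

Besides the shell and the picture viewer there is one more tool, called after "Request:" as a command line: name --argument value ..., lists and objects as JSON in quotes. arm_command: Moves the arm, as the interface text tells. Its arguments: {"type":"object","properties":{"series":{"type":"array","items":{"type":"array"}}},"required":["series"]}

```bash
ls; mkdir -p pics; cat > h.py <<'E'
import numpy as np, cv2
from station import bot
from scipy.spatial.transform import Rotation as R
def save(p,name): cv2.imwrite(f'pics/{name}.png',cv2.cvtColor(p['image'],cv2.COLOR_RGB2BGR))
def toolT(s):
    w,x,y,z=s['ee_rot']; T=np.eye(4); T[:3,:3]=R.from_quat([x,y,z,w]).as_matrix(); T[:3,3]=s['ee_pos']; return T
def camT(p,s):
    if 'T_tool_cam' in p: return toolT(s)@np.array(p['T_tool_cam'])
    T=np.eye(4); T[:3,:3]=cv2.Rodrigues(np.array(p['rvec'],float))[0]; T[:3,3]=np.ravel(p['tvec']); return np.linalg.inv(T)
def shoot(n):
    s=bot.observe(); p=bot.camera(n); return p,camT(p,s)
def find(p,T,thing): return [(np.round((T@np.r_[d['point'],1])[:3],3).tolist(),round(d['confidence'],2)) for d in bot.search_frame(p,thing)]
def pix(p,T,uv,z):
    """pixel -> world on plane z"""
    d=T[:3,:3]@np.linalg.inv(np.array(p['camera_matrix']))@np.array([uv[0],uv[1],1.]); o=T[:3,3]
    return np.round(o+d*(z-o[2])/d[2],4)
def proj(p,T,X):
    c=np.linalg.inv(T)@np.r_[X,1]; u=np.array(p['camera_matrix'])@c[:3]; return (u[:2]/u[2]).round(1)
E
python3 - <<'E'
from h import *
for n in ['top','scene']:
    p,T=shoot(n); save(p,n+'0'); print(n,T[:3,3].round(3))
    for t in ['mould','cover','crate','foam_box','cake1','bar1','sauce','jar']: print(t,find(p,T,t))
s=bot.observe(); print(s)
E
```

```text
pics
top [ 0.455 -0.006  1.208]
mould []
cover [([0.593, 0.013, 0.069], 0.63)]
crate [([0.506, 0.373, 0.001], 0.83)]
foam_box [([0.512, -0.348, 0.011], 0.64)]
cake1 [([0.511, 0.318, 0.048], 0.81)]
bar1 [([0.425, 0.01, 0.046], 0.89), ([0.314, 0.176, 0.046], 0.83), ([0.447, 0.127, 0.042], 0.64), ([0.456, -0.12, 0.045], 0.58), ([0.308, 0.298, 0.044], 0.58)]
sauce [([0.683, 0.28, 0.114], 0.86)]
jar []
scene [ 1.24  -0.126  0.555]
mould [([0.639, 0.019, 0.014], 0.65)]
cover [([0.604, 0.009, 0.059], 0.9)]
crate [([0.498, 0.356, 0.02], 0.81)]
foam_box [([0.502, -0.356, 0.005], 0.95)]
cake1 [([0.526, 0.32, 0.041], 0.71), ([0.634, -0.071, 0.028], 0.63)]
bar1 [([0.466, -0.12, 0.03], 0.9), ([0.461, 0.124, 0.037], 0.81), ([0.616, 0.006, 0.027], 0.74), ([0.443, 0.007, 0.033], 0.67), ([0.33, 0.189, 0.031], 0.6), ([0.323, 0.299, 0.031], 0.6)]
sauce [([0.707, 0.286, 0.084], 0.95), ([0.467, -0.121, 0.028], 0.66), ([0.632, -0.072, 0.028], 0.43)]
jar [([0.719, -0.287, 0.068], 0.59)]
{'time_s': 0.9, 'q': array([ 1.17846292,  0.4260994 ,  0.07393386,  1.60598585, -0.03407839,
        1.11082083, -0.06711326]), 'qvel': array([-1.34642649e-04,  3.84102823e-05, -5.60037712e-04,  6.70469463e-05,
       -8.33171476e-04,  6.43285353e-04,  9.54125381e-04]), 'joint_efforts': array([ 1.44267287e-04, -9.49499989e+01,  3.75660583e+00, -4.63871598e+01,
        1.90591521e-02,  2.41181689e-03, -6.41491724e-06]), 'ee_pos': array([ 0.16225282, -0.65517416,  0.23130947]), 'ee_rot': array([-2.62655442e-05,  9.92643606e-01,  1.21072994e-01, -5.51542304e-06]), 'contact_force': array([ 0.0416044 ,  0.80165115, -0.18667793]), 'wrist_torque': array([-0.02813622,  0.02770945,  0.02152663]), 'gripper_force': 0.0, 'finger_gap': 0.08590779405563473}
```

View pics/top0.png

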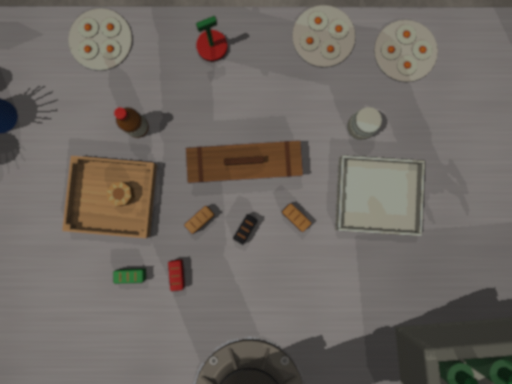

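View pics/scene0.png

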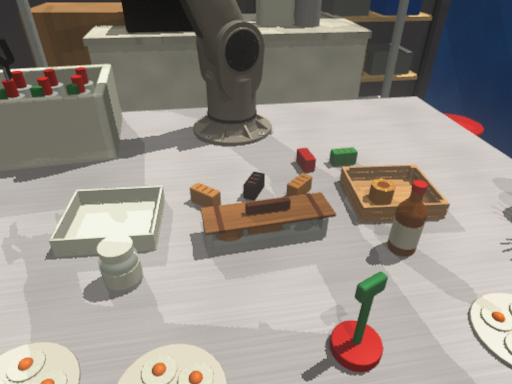

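Top view: cover at px (244,161), crate left with a cake at (120,193), white box right (381,195), brown bars at (200,218) and (296,216); black (245,229), red and green bars are look-alikes. Bottle is at (130,120) and jar at (367,122). No loose cake.

```bash
cat >> h.py <<'E'
def rects(p,T,z,lo,hi,amin=60):
    """colour blobs (HSV window) -> centre, sizes and long-side yaw in world on plane z"""
    m=cv2.inRange(cv2.cvtColor(p['image'],cv2.COLOR_RGB2HSV),lo,hi); m=cv2.morphologyEx(m,cv2.MORPH_CLOSE,np.ones((5,5)))
    out=[]
    for c in cv2.findContours(m,cv2.RETR_EXTERNAL,cv2.CHAIN_APPROX_NONE)[0]:
        if cv2.contourArea(c)<amin: continue
        w=np.float32([pix(p,T,q[0],z)[:2] for q in c])*1000
        (c0,(a,b),_)=r=cv2.minAreaRect(w); k=cv2.boxPoints(r); e=max([k[1]-k[0],k[2]-k[1]],key=np.linalg.norm)
        out.append((np.round(c0,0).tolist(),round(max(a,b)),round(min(a,b)),round(float(np.arctan2(e[1],e[0])),3),np.mean(c[:,0],0).round().tolist()))
    return out
def go(xyz,yaw=None):
    """shift in tool axes (cm) and tool-z turn needed; the turn taken together with shift in few equal rows"""
    s=bot.observe(); T=toolT(s); psi=np.arctan2(T[1,0],T[0,0]); d=np.array(xyz)-T[:3,3]
    print('at',T[:3,3].round(3),'psi',round(psi,3),'q1,7',s['q'][[0,6]].round(2),'gap',round(s['finger_gap'],3),'t',s['time_s'])
    print('shift now cm',(T[:3,:3].T@d*100).round(1), 'turn', None if yaw is None else round(-((yaw-psi+np.pi/2)%np.pi-np.pi/2),3))
    if yaw is not None:
        c,n=np.cos(yaw),np.sin(yaw); print('shift after turn cm',(np.array([[c,n,0],[n,-c,0],[0,0,-1]])@d*100).round(1))
E
python3 - <<'E'
from h import *
p,T=shoot('top'); hsv=cv2.cvtColor(p['image'],cv2.COLOR_RGB2HSV)
for uv in [(210,165),(198,221),(294,214),(73,200),(120,193),(380,190),(240,100)]: print(uv,hsv[uv[1],uv[0]])
print(rects(p,T,.064,(3,90,40),(18,255,255),200))
print('bars',rects(p,T,.044,(5,110,60),(22,255,255)))
print('foam', [pix(p,T,u,.045) for u in [(341,156),(425,159),(424,236),(336,231)]])
print('crate', [pix(p,T,u,.045) for u in [(71,156),(156,158),(149,238),(62,233)]])
go([.593,.013,.25],1.57)
E
```

```text
(210, 165) [ 13 156  95]
(198, 221) [ 15 149 125]
(294, 214) [ 16 158 134]
(73, 200) [ 15 119  60]
(120, 193) [ 14 153 113]
(380, 190) [ 40  20 151]
(240, 100) [ 11  16 124]
[([449.0, 123.0], 75, 35, -0.834, [199.0, 219.0]), ([454.0, -119.0], 73, 35, 0.817, [296.0, 217.0]), ([507.0, 346.0], 215, 189, 1.486, [109.0, 197.0]), ([594.0, 11.0], 288, 88, -1.505, [244.0, 161.0]), ([698.0, 301.0], 59, 55, 0.917, [128.0, 120.0])]
bars [([424.0, 10.0], 44, 20, -0.521, [245.0, 229.0]), ([449.0, 124.0], 75, 33, -0.829, [199.0, 219.0]), ([454.0, -121.0], 73, 32, 0.784, [296.0, 217.0]), ([508.0, 353.0], 214, 189, 1.483, [109.0, 196.0]), ([597.0, 12.0], 291, 87, -1.506, [244.0, 161.0]), ([692.0, 319.0], 50, 26, 1.245, [124.0, 124.0])]
foam [array([ 0.6099, -0.2363,  0.045 ]), array([ 0.6023, -0.451 ,  0.045 ]), array([ 0.4066, -0.4435,  0.045 ]), array([ 0.4192, -0.2212,  0.045 ])]
crate [array([0.6096, 0.452 , 0.045 ]), array([0.6046, 0.2356, 0.045 ]), array([0.4018, 0.2504, 0.045 ]), array([0.4144, 0.4695, 0.045 ])]
at [ 0.162 -0.655  0.231] psi 0.243 q1,7 [ 1.18 -0.07] gap 0.085 t 0.95
shift now cm [ 57.9 -54.5  -1.9] turn -1.327
shift after turn cm [66.9 43.  -1.9]
```

```bash
cat >> h.py <<'E'
def rows(xyz,yaw,step=3.6,lim=None):
    """tool-axis rows from here to there, turn spread evenly; prints rounded"""
    s=bot.observe(); T=toolT(s); psi=np.arctan2(T[1,0],T[0,0]); d=(np.array(xyz)-T[:3,3])*100
    t=(yaw-psi+np.pi/2)%np.pi-np.pi/2; n=int(max(np.ceil(np.linalg.norm(d)/step),np.ceil(abs(t)/.11),1)); out=[]
    print('at',T[:3,3].round(3),'psi',round(psi,3),'q7',s['q'][6].round(2),'gap',round(s['finger_gap'],3),'gf',round(s['gripper_force'],1),'t',round(s['time_s'],2),'n',n,'turn/row',round(-t/n,3))
    for k in range(n):
        a=psi+t*k/n; c,q=np.cos(a),np.sin(a); out.append((np.array([[c,q,0],[q,-c,0],[0,0,-1]])@d/n).round(1).tolist())
    if abs(t)<.03: print('same row',out[0])
    else: print(*[out[i:i+8] for i in range(0,n,8)],sep='\n')
E
python3 -c "
from h import *
rows([.594,.011,.2],1.636)"
```

```text
at [ 0.162 -0.655  0.231] psi 0.243 q7 -0.07 gap 0.085 gf 0.0 t 0.95 n 23 turn/row -0.061
[[2.5, -2.4, 0.1], [2.7, -2.2, 0.1], [2.8, -2.0, 0.1], [2.9, -1.9, 0.1], [3.0, -1.7, 0.1], [3.1, -1.5, 0.1], [3.2, -1.3, 0.1], [3.3, -1.1, 0.1]]
[[3.3, -0.9, 0.1], [3.4, -0.7, 0.1], [3.4, -0.5, 0.1], [3.4, -0.3, 0.1], [3.5, -0.1, 0.1], [3.4, 0.1, 0.1], [3.4, 0.3, 0.1], [3.4, 0.5, 0.1]]
[[3.4, 0.7, 0.1], [3.3, 0.9, 0.1], [3.3, 1.1, 0.1], [3.2, 1.3, 0.1], [3.1, 1.5, 0.1], [3.0, 1.7, 0.1], [2.9, 1.9, 0.1]]
```

Request:
arm_command --series '[[[2.5, -2.4, 0.1], -0.06, 0], [[2.7, -2.2, 0.1], -0.06, 0], [[2.8, -2.0, 0.1], -0.06, 0], [[2.9, -1.9, 0.1], -0.06, 0], [[3.0, -1.7, 0.1], -0.06, 0], [[3.1, -1.5, 0.1], -0.06, 0], [[3.2, -1.3, 0.1], -0.06, 0], [[3.3, -1.1, 0.1], -0.06, 0]]'

```text
time_s: 1.62
ee_pos: [0.314, -0.4219, 0.2235]
ee_rot: [0.0, 0.935, 0.355, 0.0]
contact_force: [1.2, -0.4, -0.0]
finger_gap: 0.0857
gripper_force: 0.0
```

Request:
arm_command --series '[[[3.3, -0.9, 0.1], -0.06, 0], [[3.4, -0.7, 0.1], -0.06, 0], [[3.4, -0.5, 0.1], -0.06, 0], [[3.4, -0.3, 0.1], -0.06, 0], [[3.5, -0.1, 0.1], -0.06, 0], [[3.4, 0.1, 0.1], -0.06, 0], [[3.4, 0.3, 0.1], -0.06, 0], [[3.4, 0.5, 0.1], -0.06, 0]]'

```text
time_s: 2.28
ee_pos: [0.4647, -0.1918, 0.2156]
ee_rot: [0.0, 0.824, 0.567, 0.0]
contact_force: [0.8, -0.9, -1.0]
finger_gap: 0.0854
gripper_force: 0.0
```

Request:
arm_command --series '[[[3.4, 0.7, 0.1], -0.06, 0], [[3.3, 0.9, 0.1], -0.06, 0], [[3.3, 1.1, 0.1], -0.06, 0], [[3.2, 1.3, 0.1], -0.06, 0], [[3.1, 1.5, 0.1], -0.06, 0], [[3.0, 1.7, 0.1], -0.06, 0], [[2.9, 1.9, 0.1], -0.06, 0]]'

```text
time_s: 2.87
ee_pos: [0.5967, 0.0108, 0.2085]
ee_rot: [0.0, 0.688, 0.726, 0.0]
contact_force: [1.0, -1.2, -0.2]
finger_gap: 0.0852
gripper_force: 0.0
```

```bash
python3 - <<'E'
from h import *
p,T=shoot('wrist'); save(p,'w1'); print(T[:3,3].round(3), find(p,T,'cover'))
rows([.594,.011,.063],1.636)
E
```

```text
[0.592 0.084 0.35 ] [([0.591, 0.046, 0.059], 0.69)]
at [0.598 0.015 0.208] psi 1.631 q7 -0.26 gap 0.086 gf 0.0 t 2.97 n 5 turn/row -0.001
same row [-0.1, -0.1, 2.9]
```

View pics/w1.png

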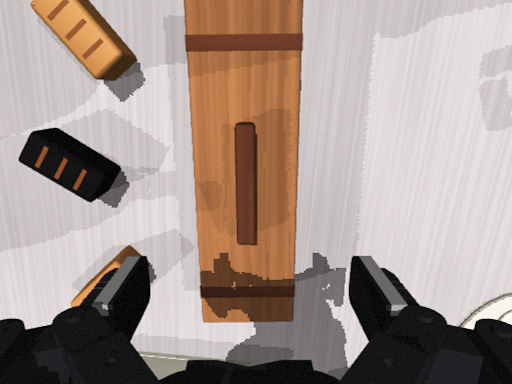

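Wrist view: cover centred on about px (246,180), handle from (245,123) to (246,244), roughly between the fingers.

```bash
python3 - <<'E'
from h import *
p,T=shoot('wrist')
a,b=pix(p,T,(245,123),.09),pix(p,T,(246,244),.09); print(a,b,(a+b)/2)
print([pix(p,T,u,.064) for u in [(186,50),(302,50),(202,292),(293,292),(203,321),(293,320)]])
E
```

```text
[0.5909 0.0682 0.09  ] [ 0.5974 -0.03    0.09  ] [0.59415 0.0191  0.09   ]
[array([0.5419, 0.1187, 0.064 ]), array([0.6317, 0.1243, 0.064 ]), array([ 0.559 , -0.0941,  0.064 ]), array([ 0.6457, -0.0888,  0.064 ]), array([ 0.5607, -0.1264,  0.064 ]), array([ 0.6487, -0.1199,  0.064 ])]
```

Request:
arm_command --series '[[[0, -0.1, 2.8], 0, 0], [[0, -0.1, 2.8], 0, 0], [[0, -0.1, 2.8], 0, 0], [[0.1, 0, 2.8], 0, 0], [[0, 0, 2.6], 0, 0], [[0, 0, 0.2], 0, 0]]'

```text
time_s: 3.52
ee_pos: [0.59, 0.0089, 0.0642]
ee_rot: [-0.002, 0.689, 0.725, -0.002]
contact_force: [-1.0, -0.2, -0.6]
finger_gap: 0.0852
gripper_force: 0.0
```

Request:
arm_command --series '[[[0, 0, 0], 0, 255], [[0, 0, 0], 0, 255], [[0, 0, 0], 0, 255], [[0, 0, 0], 0, 255], [[0, 0, 0], 0, 255], [[0, 0, 0], 0, 255], [[0, 0, 0], 0, 255], [[0, 0, 0], 0, 255]]'

```text
time_s: 4.18
ee_pos: [0.5934, 0.0101, 0.0695]
ee_rot: [0.001, 0.688, 0.725, 0.0]
contact_force: [-2.8, -1.0, 10.7]
finger_gap: 0.0149
gripper_force: 59.3
```

Request:
arm_command --series '[[[0, 0, -1.5], 0, 255], [[0, 0, -2.5], 0, 255], [[0, 1.5, 0], 0, 255], [[0, 3, 0], 0, 255], [[0, 3, 0], 0, 255], [[0, 2.5, 0], 0, 255], [[0, 1, 0], 0, 255], [[0, 0, 0], 0, 255]]'

```text
time_s: 4.85
ee_pos: [0.7045, 0.0163, 0.108]
ee_rot: [-0.0, 0.689, 0.725, 0.0]
contact_force: [-0.9, -0.0, -2.9]
finger_gap: 0.0149
gripper_force: 59.2
```

Request:
arm_command --series '[[[0, 0, 2], 0, 255], [[0, 0, 2], 0, 255], [[0, 0, 2], 0, 255], [[0, 0, 1.5], 0, 255], [[0, 0, 1], 0, 255], [[0, 0, 0.5], 0, 255], [[0, 0, 0], 0, 255]]'

```text
time_s: 5.43
ee_pos: [0.7021, 0.016, 0.0176]
ee_rot: [-0.0, 0.688, 0.725, -0.0]
contact_force: [-0.5, -0.4, -2.4]
finger_gap: 0.0143
gripper_force: 59.3
```

```bash
python3 - <<'E'
from h import *
s=bot.observe(); print(s['ee_pos'],s['contact_force'],s['finger_gap'])
p,T=shoot('scene'); save(p,'s2'); print(find(p,T,'cover'))
p,T=shoot('top'); save(p,'t2')
for t in ['cake1','bar1']: print(t,find(p,T,t))
E
```

```text
[0.70213604 0.0159615  0.01759295] [-0.46044303 -0.39656922 -2.40029313] 0.01434279649498821
[([0.714, 0.002, 0.009], 0.55)]
cake1 [([0.51, 0.32, 0.047], 0.64)]
bar1 [([0.448, 0.128, 0.045], 0.89), ([0.426, 0.009, 0.048], 0.82), ([0.307, 0.296, 0.045], 0.65), ([0.315, 0.175, 0.045], 0.56), ([0.594, 0.025, 0.049], 0.51), ([0.684, -0.283, 0.096], 0.21)]
```

View pics/s2.png

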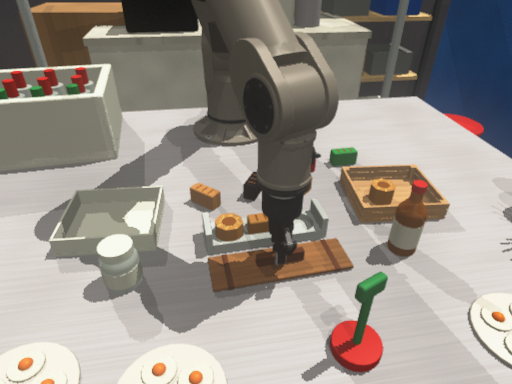

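Scene: cover held just above the counter in front of the mould at (280,263); a cake and a bar show in the mould at (229,225) and (260,223). Lower the last few mm and release.

Request:
arm_command --series '[[[0, 0, 0.2], 0, 255], [[0, 0, 0.2], 0, 255], [[0, 0, 0], 0, 255], [[0, 0, 0], 0, 0], [[0, 0, 0], 0, 0], [[0, 0, 0], 0, 0], [[0, 0, 0], 0, 0], [[0, 0, 0], 0, 0]]'

```text
time_s: 6.35
ee_pos: [0.7028, 0.016, 0.0145]
ee_rot: [0.0, 0.689, 0.725, 0.0]
contact_force: [-0.0, -0.3, -0.9]
finger_gap: 0.0744
gripper_force: 0.0
```

Request:
arm_command --series '[[[0, 0, -1], 0, 0], [[0, 0, -3], 0, 0], [[0, 0, -3.5], 0, 0], [[0, -3, -3.5], 0, 0], [[0, -3.5, -3.5], 0, 0], [[-2, -3, 0], 0, 0], [[-2, -1, 0], 0, 0], [[-2, -0.5, 0], 0, 0]]'

```text
time_s: 7.02
ee_pos: [0.6029, -0.0499, 0.1523]
ee_rot: [0.001, 0.688, 0.726, 0.0]
contact_force: [1.3, 0.5, -0.0]
finger_gap: 0.0851
gripper_force: 0.0
```

```bash
python3 - <<'E'
from h import *
p,T=shoot('wrist'); save(p,'w3'); 
for t in ['cake1','bar1','cover','mould']: print(t,find(p,T,t))
rows([.594,.016,.2],1.636)
E
```

```text
cake1 [([0.604, -0.066, 0.051], 0.89)]
bar1 [([0.602, 0.003, 0.055], 0.96), ([0.462, -0.108, 0.044], 0.6), ([0.444, 0.003, 0.041], 0.57)]
cover [([0.695, 0.007, 0.004], 0.69)]
mould [([0.598, 0.013, 0.025], 0.69)]
at [ 0.605 -0.049  0.151] psi 1.623 q7 -0.2 gap 0.085 gf 0.0 t 7.27 n 3 turn/row -0.004
same row [2.2, -0.2, -1.6]
```

View pics/w3.png

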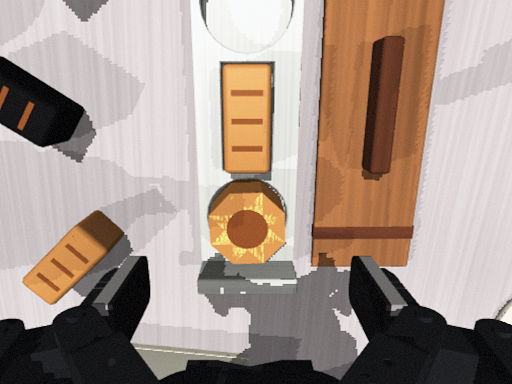

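Wrist: bar1 in the mould at px (247,120), a cake at (247,227), the +y cavity empty (248,15); cover flat on the counter on the right. So five casts in all.

```bash
python3 - <<'E'
from h import *
p,T=shoot('wrist')
for n,u in [('cake',(247,226)),('bar',(247,119)),('handle bottom',(375,173)),('cheekL',(199,278)),('cheekR',(297,277))]: print(n,pix(p,T,u,.052))
c=pix(p,T,(247,226),.052); rows([c[0],c[1],.028],1.636,3.3)
E
```

```text
cake [ 0.6037 -0.0705  0.052 ]
bar [0.5996 0.0084 0.052 ]
handle bottom [ 0.6938 -0.0247  0.052 ]
cheekL [ 0.5679 -0.1167  0.052 ]
cheekR [ 0.6455 -0.1117  0.052 ]
at [ 0.605 -0.048  0.151] psi 1.624 q7 -0.2 gap 0.085 gf 0.0 t 7.32 n 4 turn/row -0.003
same row [-0.6, -0.1, 3.1]
```

Request:
arm_command --series '[[[-1.2, 0, 1.5], 0, 0], [[-1.1, -0.1, 3], 0, 0], [[0, 0, 3.3], 0, 0], [[0, 0, 3], 0, 0], [[0, 0, 1.5], 0, 0], [[0, 0, 0], 0, 255], [[0, 0, 0], 0, 255], [[0, 0, 0], 0, 255]]'

```text
time_s: 7.98
ee_pos: [0.6052, -0.0713, 0.0288]
ee_rot: [0.0, 0.688, 0.726, 0.0]
contact_force: [-3.0, 0.9, -2.9]
finger_gap: 0.0569
gripper_force: 64.5
```

Request:
arm_command --series '[[[0, 0, 0], 0, 255], [[0, 0, 0], 0, 255], [[0, 0, 0], 0, 255], [[0, 0, -1], 0, 255], [[0, 0, -3], 0, 255], [[0, 0, -3.5], 0, 255], [[0, 0, -3.5], 0, 255], [[0, 0, 0], 0, 255]]'

```text
time_s: 8.65
ee_pos: [0.6082, -0.0726, 0.1453]
ee_rot: [0.004, 0.689, 0.725, 0.003]
contact_force: [1.8, 0.4, -1.2]
finger_gap: 0.0566
gripper_force: 65.0
```

```bash
python3 - <<'E'
from h import *
print(bot.observe()['finger_gap'])
rows([.545,-.29,.14],1.1)
E
```

```text
0.05657009657070532
at [ 0.608 -0.073  0.145] psi 1.622 q7 -0.16 gap 0.057 gf 65.0 t 8.65 n 7 turn/row 0.075
[[-3.1, -1.1, 0.1], [-3.1, -0.8, 0.1], [-3.2, -0.6, 0.1], [-3.2, -0.4, 0.1], [-3.2, -0.1, 0.1], [-3.2, 0.1, 0.1], [-3.2, 0.4, 0.1]]
```

```bash
python3 - <<'E'
from h import *
rows([.51,-.385,.13],1.52)
E
```

```text
at [ 0.608 -0.073  0.145] psi 1.622 q7 -0.16 gap 0.057 gf 65.0 t 8.65 n 10 turn/row 0.01
[[-3.1, -1.1, 0.2], [-3.1, -1.1, 0.2], [-3.1, -1.1, 0.2], [-3.1, -1.0, 0.2], [-3.1, -1.0, 0.2], [-3.1, -1.0, 0.2], [-3.1, -1.0, 0.2], [-3.1, -0.9, 0.2]]
[[-3.2, -0.9, 0.2], [-3.2, -0.9, 0.2]]
```

Request:
arm_command --series '[[[-3.1, -1.1, 0.1], 0.01, 255], [[-3.1, -1.1, 0.1], 0.01, 255], [[-3.1, -1.1, 0.1], 0.01, 255], [[-3.1, -1, 0.1], 0.01, 255], [[-3.1, -1, 0.1], 0.01, 255], [[-3.1, -1, 0.1], 0.01, 255], [[-3.1, -1, 0.1], 0.01, 255], [[-3.1, -1, 0.1], 0.01, 255]]'

```text
time_s: 9.32
ee_pos: [0.5253, -0.3238, 0.1305]
ee_rot: [0.001, 0.717, 0.697, 0.0]
contact_force: [0.1, 1.5, -0.1]
finger_gap: 0.0566
gripper_force: 64.9
```

Request:
arm_command --series '[[[-3.2, -0.9, 0.2], 0.01, 255], [[-3.2, -0.9, 0.2], 0.01, 255], [[0, 0, 0], 0, 255], [[0, 0, 0], 0, 255]]'

```text
time_s: 9.65
ee_pos: [0.5045, -0.3877, 0.126]
ee_rot: [0.001, 0.725, 0.688, -0.0]
contact_force: [0.5, 0.4, -0.6]
finger_gap: 0.0569
gripper_force: 64.8
```

```bash
python3 - <<'E'
from h import *
p,T=shoot('top'); save(p,'t4'); print(find(p,T,'cake1'))
p,T=shoot('wrist'); save(p,'w4')
cv2.imwrite('pics/c4.png',np.vstack([cv2.imread('pics/t4.png')[130:260,256:512],cv2.imread('pics/w4.png')[::2,::2]]))
rows([.51,-.385,.03],1.52)
E
```

```text
[([0.514, 0.321, 0.047], 0.71), ([0.502, -0.376, 0.154], 0.68)]
at [ 0.506 -0.384  0.126] psi 1.524 q7 0.3 gap 0.057 gf 64.8 t 9.8 n 3 turn/row 0.001
same row [-0.0, 0.1, 3.2]
```

View pics/c4.png

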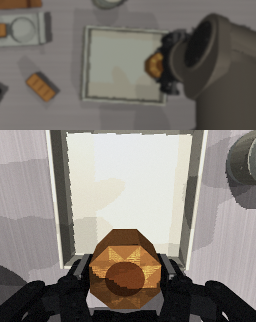

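```bash
python3 - <<'E'
from h import *
p,T=shoot('wrist')
for u in [(130,268),(390,266),(98,2),(404,2)]: print(pix(p,T,u,.045))
E
```

```text
[ 0.4171 -0.4276  0.045 ]
[ 0.6059 -0.4347  0.045 ]
[ 0.4238 -0.2555  0.045 ]
[ 0.6015 -0.2636  0.045 ]
```

Box walls confirmed around the held cake, clear by ~15 mm at the near end; lower and release with a small shift inward.

Request:
arm_command --series '[[[0.4, 0, 2.5], 0, 255], [[0.4, 0, 3], 0, 255], [[0, 0, 2.2], 0, 255], [[0, 0, 1.4], 0, 255], [[0, 0, 0.5], 0, 255], [[0, 0, 0.1], 0, 255], [[0, 0, 0], 0, 40], [[0, 0, 0], 0, 40]]'

```text
time_s: 10.52
ee_pos: [0.507, -0.3775, 0.0299]
ee_rot: [0.001, 0.724, 0.69, 0.0]
contact_force: [0.2, 0.2, 0.6]
finger_gap: 0.0723
gripper_force: 0.0
```

Request:
arm_command --series '[[[0, 0, 0], 0, 20], [[0, 0, 0], 0, 20], [[0, 0, -2], 0, 20], [[0, 0, -3.5], 0, 0], [[0, 0, -3.5], 0, 0], [[0, 0, -3], 0, 0]]'

```text
time_s: 11.02
ee_pos: [0.5064, -0.3771, 0.1511]
ee_rot: [0.001, 0.724, 0.69, 0.0]
contact_force: [0.2, -0.8, -0.6]
finger_gap: 0.0856
gripper_force: 0.0
```

```bash
python3 - <<'E'
from h import *
p,T=shoot('wrist'); print(find(p,T,'cake1'))
rows([.599,.009,.10],1.636)
E
```

```text
[([0.504, -0.372, 0.046], 0.74)]
at [ 0.508 -0.378  0.154] psi 1.522 q7 0.3 gap 0.085 gf 0.0 t 11.12 n 12 turn/row -0.009
[[3.3, 0.6, 0.5], [3.3, 0.6, 0.5], [3.2, 0.7, 0.5], [3.2, 0.7, 0.5], [3.2, 0.7, 0.5], [3.2, 0.8, 0.5], [3.2, 0.8, 0.5], [3.2, 0.8, 0.5]]
[[3.2, 0.8, 0.5], [3.2, 0.9, 0.5], [3.2, 0.9, 0.5], [3.2, 0.9, 0.5]]
```

Request:
arm_command --series '[[[3.3, 0.6, 0], -0.009, 0], [[3.3, 0.6, 0], -0.009, 0], [[3.2, 0.7, 0], -0.009, 0], [[3.2, 0.7, 0], -0.009, 0], [[3.2, 0.7, 0], -0.009, 0], [[3.2, 0.8, 0], -0.009, 0], [[3.2, 0.8, 0], -0.009, 0], [[3.2, 0.8, 0], -0.009, 0]]'

```text
time_s: 11.78
ee_pos: [0.5677, -0.1185, 0.1489]
ee_rot: [0.0, 0.699, 0.716, 0.0]
contact_force: [0.5, -1.3, 0.5]
finger_gap: 0.0856
gripper_force: 0.0
```

Request:
arm_command --series '[[[3.2, 0.8, 0], -0.009, 0], [[3.2, 0.9, 0], -0.009, 0], [[3.2, 0.9, 1], -0.009, 0], [[3.2, 0.9, 2], -0.009, 0], [[0, 0, 0], 0, 0]]'

```text
time_s: 12.2
ee_pos: [0.5972, 0.0168, 0.1165]
ee_rot: [-0.002, 0.683, 0.731, 0.001]
contact_force: [-1.9, 1.4, -1.2]
finger_gap: 0.0853
gripper_force: 0.0
```

```bash
python3 - <<'E'
from h import *
p,T=shoot('wrist'); print(find(p,T,'bar1'))
rows([.599,.009,.028],1.636)
E
```

```text
[([0.598, 0.007, 0.052], 0.87), ([0.447, 0.007, 0.037], 0.79), ([0.465, 0.115, 0.041], 0.72)]
at [0.597 0.011 0.118] psi 1.634 q7 -0.32 gap 0.086 gf 0.0 t 12.3 n 3 turn/row -0.001
same row [-0.1, 0.1, 3.0]
```

Request:
arm_command --series '[[[-0.1, 0.1, 2.5], 0, 0], [[-0.1, 0.1, 3], 0, 0], [[0, 0, 2.5], 0, 0], [[0, 0, 1], 0, 0], [[0, 0, 0], 0, 255], [[0, 0, 0], 0, 255], [[0, 0, 0], 0, 255], [[0, 0, 0], 0, 255]]'

```text
time_s: 12.97
ee_pos: [0.6007, 0.0073, 0.0301]
ee_rot: [0.001, 0.686, 0.728, 0.001]
contact_force: [-0.5, 0.8, 0.2]
finger_gap: 0.0389
gripper_force: 0.0
```

Request:
arm_command --series '[[[0, 0, 0], 0, 255], [[0, 0, 0], 0, 255], [[0, 0, 0], 0, 255], [[0, 0, -1], 0, 255], [[0, 0, -3], 0, 255], [[0, 0, -3.5], 0, 255], [[0, 0, -3], 0, 255], [[0, 0, 0], 0, 255]]'

```text
time_s: 13.63
ee_pos: [0.6027, 0.008, 0.1405]
ee_rot: [0.003, 0.686, 0.728, 0.003]
contact_force: [2.0, 0.0, -1.5]
finger_gap: 0.0331
gripper_force: 60.5
```

```bash
python3 - <<'E'
from h import *
p,T=shoot('top'); print(find(p,T,'cake1')); print('bars',rects(p,T,.044,(5,110,60),(22,255,255)))
rows([.55,.40,.14],1.50)
E
```

```text
[([0.505, -0.377, 0.051], 0.89), ([0.51, 0.322, 0.049], 0.75), ([0.686, -0.285, 0.096], 0.46)]
bars [([449.0, 124.0], 75, 33, -0.829, [199.0, 219.0]), ([508.0, -380.0], 61, 56, 1.551, [398.0, 196.0]), ([508.0, 352.0], 216, 189, 1.484, [109.0, 196.0]), ([688.0, 130.0], 83, 49, 0.063, [196.0, 127.0]), ([701.0, 306.0], 55, 55, -0.658, [128.0, 120.0]), ([702.0, -98.0], 82, 47, 0.035, [289.0, 118.0]), ([919.0, 102.0], 46, 15, 0.289, [209.0, 37.0])]
at [0.6   0.007 0.136] psi 1.63 q7 -0.31 gap 0.033 gf 60.5 t 13.73 n 11 turn/row 0.012
[[3.6, -0.2, -0.0], [3.6, -0.3, -0.0], [3.6, -0.3, -0.0], [3.6, -0.4, -0.0], [3.6, -0.4, -0.0], [3.6, -0.5, -0.0], [3.6, -0.5, -0.0], [3.6, -0.5, -0.0]]
[[3.6, -0.6, -0.0], [3.5, -0.6, -0.0], [3.5, -0.7, -0.0]]
```

Request:
arm_command --series '[[[3.6, -0.2, 0], 0.01, 255], [[3.6, -0.3, 0], 0.01, 255], [[3.6, -0.3, 0], 0.01, 255], [[3.6, -0.4, 0], 0.01, 255], [[3.6, -0.4, 0], 0.01, 255], [[3.6, -0.5, 0], 0.01, 255], [[3.6, -0.5, 0], 0.01, 255], [[3.6, -0.5, 0], 0.01, 255]]'

```text
time_s: 14.4
ee_pos: [0.5603, 0.296, 0.1323]
ee_rot: [-0.0, 0.714, 0.7, -0.001]
contact_force: [1.3, -0.3, -1.3]
finger_gap: 0.0328
gripper_force: 60.4
```

Request:
arm_command --series '[[[3.6, -0.6, 0], 0.01, 255], [[3.5, -0.6, 0], 0.01, 255], [[3.5, -0.7, 0], 0.01, 255], [[0, 0, 0], 0, 255], [[0, 0, 0], 0, 255]]'

```text
time_s: 14.82
ee_pos: [0.5436, 0.4036, 0.1321]
ee_rot: [-0.001, 0.723, 0.691, -0.001]
contact_force: [-0.6, -1.5, -1.3]
finger_gap: 0.033
gripper_force: 60.3
```

```bash
python3 - <<'E'
from h import *
p,T=shoot('wrist'); save(p,'w5')
for t in ['cake1','crate','bar1']: print(t,find(p,T,t))
rows([.547,.40,.03],1.52)
E
```

```text
cake1 [([0.508, 0.306, 0.052], 0.42)]
crate [([0.478, 0.409, 0.007], 0.56)]
bar1 [([0.321, 0.292, 0.014], 0.96), ([0.547, 0.412, 0.154], 0.77)]
at [0.546 0.4   0.133] psi 1.519 q7 -1.05 gap 0.033 gf 60.3 t 15.02 n 3 turn/row -0.0
same row [0.0, 0.0, 3.4]
```

View pics/w5.png

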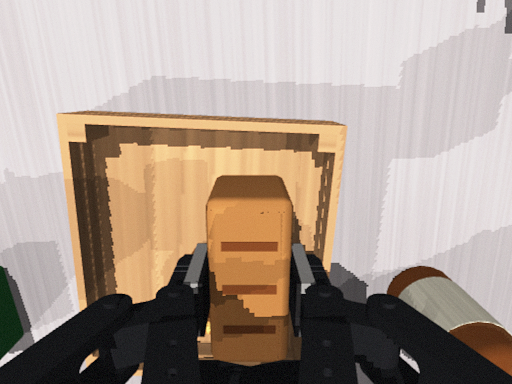

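```bash
python3 - <<'E'
from h import *
p,T=shoot('wrist')
print('outer corners',pix(p,T,(60,115),.045),pix(p,T,(345,124),.045),'inner',pix(p,T,(84,139),.045),pix(p,T,(322,150),.045),'right wall inner low',pix(p,T,(322,255),.045),'left inner',pix(p,T,(93,330),.045))
E
```

```text
outer corners [0.4248 0.4662 0.045 ] [0.6113 0.451  0.045 ] inner [0.4375 0.4499 0.045 ] [0.5964 0.4345 0.045 ] right wall inner low [0.5973 0.3564 0.045 ] left inner [0.4159 0.2997 0.045 ]
```

Bar is over the crate's far corner, clear of the right wall (x 0.597) and end wall; shift 4 mm inward, lower, open partly.

Request:
arm_command --series '[[[-0.4, 0, 2.5], 0, 255], [[0, 0, 3], 0, 255], [[0, 0, 2.4], 0, 255], [[0, 0, 1.7], 0, 255], [[0, 0, 0.6], 0, 255], [[0, 0, 0.1], 0, 255], [[0, 0, 0], 0, 105], [[0, 0, 0], 0, 105]]'

```text
time_s: 15.73
ee_pos: [0.5463, 0.3977, 0.0319]
ee_rot: [0.0, 0.725, 0.689, 0.001]
contact_force: [-0.2, 0.2, 1.5]
finger_gap: 0.0499
gripper_force: 0.0
```

Request:
arm_command --series '[[[0, 0, 0], 0, 105], [[0, 0, 0], 0, 105], [[0, 0, -2], 0, 105], [[0, 0, -3.5], 0, 0], [[0, 0, -3.5], 0, 0], [[-3.5, 0, -2], 0, 0], [[-3.5, -1, 0], 0, 0], [[-1, -2, 0], 0, 0]]'

```text
time_s: 16.4
ee_pos: [0.5142, 0.3138, 0.142]
ee_rot: [0.002, 0.727, 0.687, 0.001]
contact_force: [0.4, -0.2, -0.7]
finger_gap: 0.0856
gripper_force: 0.0
```

```bash
python3 - <<'E'
from h import *
p,T=shoot('wrist'); save(p,'w6')
for t in ['cake1','bar1']: print(t,find(p,T,t))
rows([.512,.32,.028],1.52)
E
```

```text
cake1 [([0.511, 0.332, 0.052], 0.86)]
bar1 [([0.318, 0.203, 0.007], 0.82), ([0.434, 0.161, 0.019], 0.81), ([0.545, 0.394, 0.048], 0.64), ([0.321, 0.299, 0.021], 0.63)]
at [0.511 0.318 0.142] psi 1.52 q7 -0.98 gap 0.085 gf 0.0 t 16.55 n 4 turn/row 0.0
same row [0.1, 0.0, 2.8]
```

View pics/w6.png

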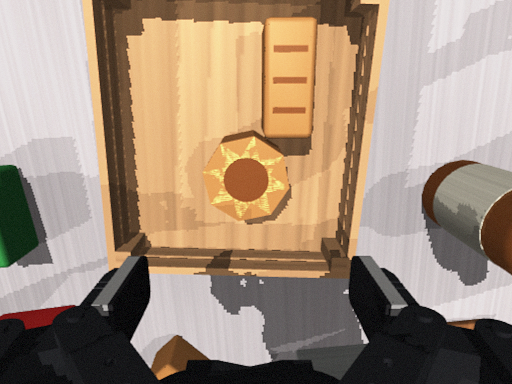

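Bar1 lies in the crate at px (290,77); cake4 at (246,178), turned relative to the crate. Zoom for its angle.

```bash
python3 - <<'E'
from h import *
p,T=shoot('wrist'); im=cv2.imread('pics/w6.png')[115:240,180:310]; cv2.imwrite('pics/z6.png',cv2.resize(im,None,fx=4,fy=4,interpolation=cv2.INTER_CUBIC))
print(pix(p,T,(246,178),.05))
E
```

```text
[0.5094 0.3353 0.05  ]
```

View pics/z6.png

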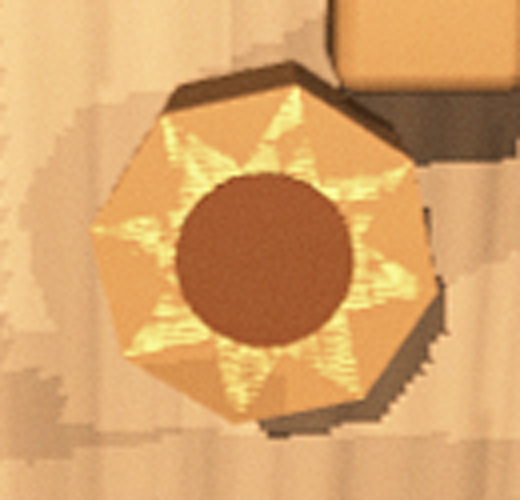

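Cake4's flats are turned about 12° from the crate; closing with the right finger turned 33° away from the bar fits flats and stays clear.

Request:
arm_command --series '[[[1.7, -0.2, 0], 0.115, 0], [[0, 0, 1], 0.115, 0], [[0, 0, 1], 0.115, 0], [[0, 0, 1], 0.115, 0], [[0, 0, 0.5], 0.115, 0], [[0, 0, 0], 0, 0]]'

```text
time_s: 17.1
ee_pos: [0.5102, 0.3367, 0.1044]
ee_rot: [-0.0, 0.891, 0.453, -0.001]
contact_force: [-0.3, 0.2, 0.7]
finger_gap: 0.0849
gripper_force: 0.0
```

```bash
python3 - <<'E'
from h import *
p,T=shoot('wrist'); print(find(p,T,'cake1'))
rows([.5094,.3353,.028],.945)
E
```

```text
[([0.512, 0.331, 0.049], 0.6)]
at [0.511 0.337 0.106] psi 0.951 q7 -1.54 gap 0.085 gf 0.0 t 17.2 n 3 turn/row 0.002
same row [-0.1, 0.0, 2.6]
```

Request:
arm_command --series '[[[-0.1, 0, 2.5], 0, 0], [[-0.1, 0, 2.8], 0, 0], [[0, 0, 2], 0, 0], [[0, 0, 0.5], 0, 0], [[0, 0, 0], 0, 255], [[0, 0, 0], 0, 255], [[0, 0, 0], 0, 255], [[0, 0, 0], 0, 255]]'

```text
time_s: 17.87
ee_pos: [0.5103, 0.3351, 0.0294]
ee_rot: [-0.0, 0.89, 0.456, 0.001]
contact_force: [-0.9, -1.4, 7.6]
finger_gap: 0.0567
gripper_force: 64.9
```

Request:
arm_command --series '[[[0, 0, 0], 0, 255], [[0, 0, 0], 0, 255], [[0, 0, -1], 0, 255], [[0, 0, -3], 0, 255], [[0, 0, -3.5], 0, 255], [[0, 0, -3], 0, 255], [[0, 0, -1.5], 0, 255], [[0, 0, 0], 0, 255]]'

```text
time_s: 18.53
ee_pos: [0.5108, 0.3356, 0.1527]
ee_rot: [-0.0, 0.89, 0.456, 0.003]
contact_force: [0.2, 0.9, -1.9]
finger_gap: 0.0566
gripper_force: 64.6
```

```bash
python3 - <<'E'
from h import *
rows([.51,-.285,.145],1.52)
E
```

```text
at [0.511 0.336 0.153] psi 0.946 q7 -1.51 gap 0.057 gf 64.6 t 18.53 n 18 turn/row -0.032
[[-2.8, 2.0, 0.0], [-2.9, 1.9, 0.0], [-2.9, 1.8, 0.0], [-3.0, 1.7, 0.0], [-3.0, 1.6, 0.0], [-3.1, 1.5, 0.0], [-3.1, 1.4, 0.0], [-3.2, 1.3, 0.0]]
[[-3.2, 1.2, 0.0], [-3.3, 1.1, 0.0], [-3.3, 1.0, 0.0], [-3.3, 0.9, 0.0], [-3.3, 0.8, 0.0], [-3.4, 0.7, 0.0], [-3.4, 0.6, 0.0], [-3.4, 0.5, 0.0]]
[[-3.4, 0.4, 0.0], [-3.4, 0.3, 0.0]]
```

Request:
arm_command --series '[[[-2.8, 2.0, 0], -0.032, 255], [[-2.9, 1.9, 0], -0.032, 255], [[-2.9, 1.8, 0], -0.032, 255], [[-3.0, 1.7, 0], -0.032, 255], [[-3.0, 1.6, 0], -0.032, 255], [[-3.1, 1.5, 0], -0.032, 255], [[-3.1, 1.4, 0], -0.032, 255], [[-3.2, 1.3, 0], -0.032, 255]]'

```text
time_s: 19.2
ee_pos: [0.5058, 0.058, 0.1475]
ee_rot: [-0.0, 0.824, 0.566, -0.0]
contact_force: [0.7, -1.4, -2.2]
finger_gap: 0.0565
gripper_force: 64.6
```

Request:
arm_command --series '[[[-3.2, 1.2, 0], -0.032, 255], [[-3.3, 1.1, 0], -0.032, 255], [[-3.3, 1.0, 0], -0.032, 255], [[-3.3, 0.9, 0], -0.032, 255], [[-3.3, 0.8, 0], -0.032, 255], [[-3.4, 0.7, 0], -0.032, 255], [[-3.4, 0.6, 0], -0.032, 255], [[-3.4, 0.5, 0], -0.032, 255]]'

```text
time_s: 19.87
ee_pos: [0.5039, -0.2173, 0.1475]
ee_rot: [-0.0, 0.745, 0.667, -0.0]
contact_force: [0.6, 0.1, -0.6]
finger_gap: 0.0564
gripper_force: 64.6
```

Request:
arm_command --series '[[[-3.4, 0.4, 0], -0.032, 255], [[-3.4, 0.3, 0], -0.032, 255], [[0, 0, 0], 0, 255]]'

```text
time_s: 20.12
ee_pos: [0.5033, -0.2911, 0.1471]
ee_rot: [0.001, 0.726, 0.688, -0.001]
contact_force: [-0.6, -0.2, -1.9]
finger_gap: 0.0567
gripper_force: 64.6
```

```bash
python3 - <<'E'
from h import *
p,T=shoot('wrist'); p2,T2=shoot('top'); print(find(p,T,'cake1'),find(p2,T2,'cake1'),rects(p2,T2,.044,(5,110,60),(22,255,255)))
rows([.51,-.285,.031],1.52)
E
```

```text
[([0.5, -0.283, 0.168], 0.8)] [([0.5, -0.276, 0.168], 0.82)] [([425.0, 10.0], 45, 20, -0.521, [244.0, 229.0]), ([448.0, 124.0], 75, 33, -0.841, [199.0, 219.0]), ([454.0, -121.0], 73, 32, 0.784, [296.0, 217.0]), ([512.0, -303.0], 64, 33, -0.018, [368.0, 195.0]), ([507.0, 353.0], 215, 188, 1.484, [109.0, 196.0]), ([690.0, 315.0], 48, 32, 1.503, [126.0, 124.0]), ([695.0, 16.0], 277, 84, -1.512, [242.0, 123.0]), ([919.0, 102.0], 46, 15, 0.289, [209.0, 37.0])]
at [ 0.505 -0.283  0.147] psi 1.522 q7 0.21 gap 0.057 gf 64.6 t 20.32 n 4 turn/row 0.001
same row [-0.0, 0.1, 2.9]
```

Request:
arm_command --series '[[[0, 0.3, 3], 0, 255], [[0, 0.1, 3], 0, 255], [[0, 0, 2.8], 0, 255], [[0, 0, 2], 0, 255], [[0, 0, 0.7], 0, 255], [[0, 0, 0.1], 0, 255], [[0, 0, 0], 0, 40], [[0, 0, 0], 0, 40]]'

```text
time_s: 20.98
ee_pos: [0.5098, -0.284, 0.0327]
ee_rot: [0.001, 0.724, 0.69, 0.0]
contact_force: [-0.3, 0.2, 0.5]
finger_gap: 0.072
gripper_force: 0.0
```

Request:
arm_command --series '[[[0, 0, 0], 0, 20], [[0, 0, 0], 0, 20], [[0, 0, -2], 0, 20], [[0, 0, -3.5], 0, 0], [[0, 0, -3.5], 0, 0], [[0, 0, -2], 0, 0]]'

```text
time_s: 21.48
ee_pos: [0.51, -0.2845, 0.1455]
ee_rot: [0.002, 0.724, 0.69, 0.001]
contact_force: [0.8, -0.7, 0.1]
finger_gap: 0.0851
gripper_force: 0.0
```

```bash
python3 - <<'E'
from h import *
p,T=shoot('wrist'); p2,T2=shoot('top'); print(find(p,T,'cake1'),find(p2,T2,'cake1'))
rows([.454,-.121,.13],.79)
E
```

```text
[([0.51, -0.365, 0.046], 0.89), ([0.506, -0.281, 0.05], 0.89), ([0.664, -0.284, 0.062], 0.51)] [([0.508, -0.283, 0.049], 0.79)]
at [ 0.509 -0.284  0.142] psi 1.521 q7 0.2 gap 0.085 gf 0.0 t 21.68 n 7 turn/row 0.104
[[2.3, -0.9, 0.2], [2.2, -1.1, 0.2], [2.1, -1.4, 0.2], [1.9, -1.6, 0.2], [1.7, -1.8, 0.2], [1.5, -1.9, 0.2], [1.3, -2.1, 0.2]]
```

Both cakes are in the white box. On to the right-hand loose bar.

Request:
arm_command --series '[[[2.3, -0.9, 0], 0.104, 0], [[2.2, -1.1, 0], 0.104, 0], [[2.1, -1.4, 0], 0.104, 0], [[1.9, -1.6, 0], 0.104, 0], [[1.7, -1.8, 0], 0.104, 0], [[1.5, -1.9, 0], 0.104, 0], [[1.3, -2.1, 0], 0.104, 0], [[0, 0, 0], 0, 0]]'

```text
time_s: 22.35
ee_pos: [0.4505, -0.1167, 0.1406]
ee_rot: [-0.001, 0.923, 0.385, -0.001]
contact_force: [1.0, 0.7, 0.6]
finger_gap: 0.0853
gripper_force: 0.0
```

```bash
python3 - <<'E'
from h import *
p,T=shoot('wrist'); save(p,'w7'); print(find(p,T,'bar1')); print(rects(p,T,.044,(8,120,110),(22,255,255),500))
rows([.454,-.121,.025],.79)
E
```

```text
[([0.453, -0.117, 0.045], 0.85), ([0.427, 0.008, 0.042], 0.63)]
[([511.0, -290.0], 58, 53, 1.529, [456.0, 294.0]), ([453.0, -119.0], 74, 32, 0.813, [255.0, 195.0])]
at [ 0.452 -0.12   0.141] psi 0.797 q7 -0.74 gap 0.086 gf 0.0 t 22.45 n 4 turn/row 0.002
same row [0.0, 0.1, 2.9]
```

View pics/w7.png

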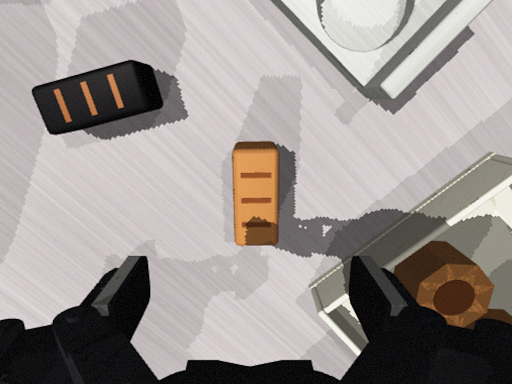

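Bar centred at px (256,195), in line with the fingers; descend and grip.

Request:
arm_command --series '[[[0.1, 0, 3], 0, 0], [[0, 0, 3.3], 0, 0], [[0, 0, 3], 0, 0], [[0, 0, 2], 0, 0], [[0, 0, 0.6], 0, 0], [[0, 0, 0], 0, 255], [[0, 0, 0], 0, 255], [[0, 0, 0], 0, 255]]'

```text
time_s: 23.12
ee_pos: [0.4539, -0.1203, 0.0235]
ee_rot: [0.0, 0.922, 0.387, 0.001]
contact_force: [-0.2, 0.3, 0.8]
finger_gap: 0.0518
gripper_force: 0.0
```

Request:
arm_command --series '[[[0, 0, 0], 0, 255], [[0, 0, 0], 0, 255], [[0, 0, 0], 0, 255], [[0, 0, -1], 0, 255], [[0, 0, -3], 0, 255], [[0, 0, -3.5], 0, 255], [[0, 0, -3.5], 0, 255], [[0, 0, -1], 0, 255]]'

```text
time_s: 23.78
ee_pos: [0.455, -0.1201, 0.148]
ee_rot: [0.002, 0.922, 0.387, 0.003]
contact_force: [1.3, 0.2, -2.1]
finger_gap: 0.0328
gripper_force: 61.0
```

```bash
python3 - <<'E'
from h import *
rows([.464,.395,.145],1.52)
E
```

```text
at [ 0.455 -0.12   0.148] psi 0.794 q7 -0.74 gap 0.033 gf 61.0 t 23.78 n 15 turn/row -0.048
[[2.5, -2.4, 0.0], [2.6, -2.2, 0.0], [2.7, -2.1, 0.0], [2.8, -2.0, 0.0], [2.9, -1.8, 0.0], [3.0, -1.7, 0.0], [3.1, -1.6, 0.0], [3.1, -1.4, 0.0]]
[[3.2, -1.2, 0.0], [3.3, -1.1, 0.0], [3.3, -0.9, 0.0], [3.3, -0.8, 0.0], [3.4, -0.6, 0.0], [3.4, -0.4, 0.0], [3.4, -0.3, 0.0]]
```

Request:
arm_command --series '[[[2.5, -2.4, 0], -0.048, 255], [[2.6, -2.2, 0], -0.048, 255], [[2.7, -2.1, 0], -0.048, 255], [[2.8, -2.0, 0], -0.048, 255], [[2.9, -1.8, 0], -0.048, 255], [[3.0, -1.7, 0], -0.048, 255], [[3.1, -1.6, 0], -0.048, 255], [[3.1, -1.4, 0], -0.048, 255]]'

```text
time_s: 24.45
ee_pos: [0.458, 0.1565, 0.1432]
ee_rot: [0.0, 0.831, 0.556, 0.0]
contact_force: [0.6, 0.1, -1.3]
finger_gap: 0.0327
gripper_force: 60.7
```

Request:
arm_command --series '[[[3.2, -1.2, 0], -0.048, 255], [[3.3, -1.1, 0], -0.048, 255], [[3.3, -0.9, 0], -0.048, 255], [[3.3, -0.8, 0], -0.048, 255], [[3.4, -0.6, 0], -0.048, 255], [[3.4, -0.4, 0], -0.048, 255], [[3.4, -0.3, 0], -0.048, 255], [[0, 0, 0], 0, 255]]'

```text
time_s: 25.12
ee_pos: [0.4626, 0.4017, 0.1434]
ee_rot: [-0.002, 0.724, 0.69, 0.001]
contact_force: [-2.0, -0.9, -1.3]
finger_gap: 0.033
gripper_force: 60.8
```

```bash
python3 - <<'E'
from h import *
p,T=shoot('wrist'); save(p,'w8'); p2,T2=shoot('top'); print(find(p,T,'bar1'),find(p2,T2,'bar1')); 
rows([.464,.395,.031],1.52)
E
```

```text
[([0.459, 0.411, 0.166], 0.87), ([0.309, 0.331, 0.042], 0.77), ([0.54, 0.399, 0.048], 0.56), ([0.34, 0.204, 0.005], 0.49)] [([0.425, 0.012, 0.046], 0.77), ([0.447, 0.127, 0.047], 0.7), ([0.464, 0.377, 0.166], 0.69), ([0.316, 0.264, 0.026], 0.64), ([0.546, 0.389, 0.05], 0.6), ([0.311, 0.179, 0.045], 0.58)]
at [0.465 0.394 0.143] psi 1.513 q7 -1.15 gap 0.033 gf 60.8 t 25.32 n 4 turn/row -0.002
same row [0.0, -0.0, 2.8]
```

View pics/w8.png

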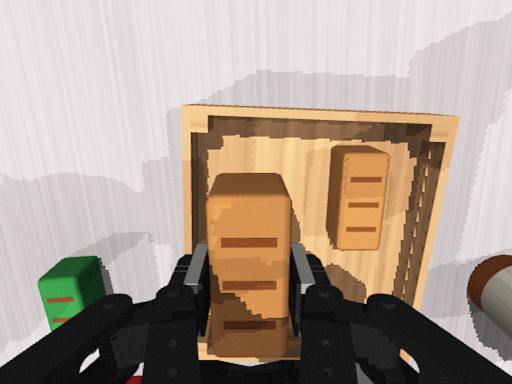

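```bash
python3 - <<'E'
from h import *
p,T=shoot('wrist')
for u in [(184,108),(456,118),(192,200),(192,240),(183,240),(331,160),(332,235)]: print(u,pix(p,T,u,.045))
E
```

```text
(184, 108) [0.4235 0.4607 0.045 ]
(456, 118) [0.6086 0.4435 0.045 ]
(192, 200) [0.422  0.3953 0.045 ]
(192, 240) [0.4187 0.3636 0.045 ]
(183, 240) [0.4118 0.364  0.045 ]
(331, 160) [0.5235 0.4193 0.045 ]
(332, 235) [0.525  0.3616 0.045 ]
```

Space between left wall (x .422) and bar1 (x .525) is centred at .473; shift 8 mm right and lower.

Request:
arm_command --series '[[[0, 0.8, 2], 0, 255], [[0, 0, 3], 0, 255], [[0, 0, 3], 0, 255], [[0, 0, 2.2], 0, 255], [[0, 0, 0.9], 0, 255], [[0, 0, 0.1], 0, 255], [[0, 0, 0], 0, 112], [[0, 0, 0], 0, 112]]'

```text
time_s: 26.03
ee_pos: [0.4731, 0.3941, 0.0314]
ee_rot: [0.0, 0.727, 0.686, 0.001]
contact_force: [0.2, 0.2, -0.2]
finger_gap: 0.0474
gripper_force: 0.0
```

Request:
arm_command --series '[[[0, 0, 0], 0, 112], [[0, 0, 0], 0, 112], [[0, 0, -2], 0, 112], [[0, 0, -3.5], 0, 60], [[0, 0, -3.5], 0, 0], [[0, 0, -2.5], 0, 0]]'

```text
time_s: 26.53
ee_pos: [0.4727, 0.3949, 0.1486]
ee_rot: [-0.0, 0.727, 0.687, 0.001]
contact_force: [0.7, 1.1, 0.7]
finger_gap: 0.0815
gripper_force: 0.0
```

```bash
python3 - <<'E'
from h import *
p,T=shoot('wrist'); p2,T2=shoot('top'); print(find(p,T,'bar1'),find(p2,T2,'bar1'),rects(p2,T2,.044,(5,110,60),(22,255,255))[:4])
rows([.449,.124,.145],2.308)
E
```

```text
[([0.468, 0.398, 0.049], 0.66), ([0.31, 0.326, 0.04], 0.66), ([0.54, 0.398, 0.048], 0.57)] [([0.427, 0.008, 0.045], 0.87), ([0.446, 0.127, 0.047], 0.85), ([0.547, 0.389, 0.047], 0.79), ([0.477, 0.385, 0.052], 0.59)] [([448.0, 125.0], 74, 33, -0.825, [199.0, 219.0]), ([508.0, -380.0], 66, 56, 1.571, [398.0, 196.0]), ([509.0, -285.0], 62, 57, -0.798, [361.0, 195.0]), ([507.0, 352.0], 213, 190, 1.497, [111.0, 194.0])]
at [0.473 0.394 0.147] psi 1.513 q7 -1.14 gap 0.085 gf 0.0 t 26.73 n 8 turn/row -0.099
[[-3.4, -0.1, 0.0], [-3.4, -0.4, 0.0], [-3.3, -0.8, 0.0], [-3.2, -1.1, 0.0], [-3.1, -1.4, 0.0], [-2.9, -1.7, 0.0], [-2.7, -2.0, 0.0], [-2.5, -2.3, 0.0]]
```

Request:
arm_command --series '[[[-3.4, -0.1, 0], -0.099, 0], [[-3.4, -0.4, 0], -0.099, 0], [[-3.3, -0.8, 0], -0.099, 0], [[-3.2, -1.1, 0], -0.099, 0], [[-3.1, -1.4, 0], -0.099, 0], [[-2.9, -1.7, 0], -0.099, 0], [[-2.7, -2.0, 0], -0.099, 0], [[-2.5, -2.3, 0], -0.099, 0]]'

```text
time_s: 27.4
ee_pos: [0.4465, 0.1225, 0.1446]
ee_rot: [-0.001, 0.404, 0.915, -0.0]
contact_force: [1.5, -0.4, -0.3]
finger_gap: 0.0854
gripper_force: 0.0
```

Request:
arm_command --series '[[[0, 0, 0], 0, 0], [[0, 0, 0], 0, 0]]'

```text
time_s: 27.57
ee_pos: [0.4472, 0.1218, 0.1447]
ee_rot: [-0.0, 0.408, 0.913, -0.001]
contact_force: [0.8, 1.1, 0.1]
finger_gap: 0.0854
gripper_force: 0.0
```

```bash
python3 - <<'E'
from h import *
p,T=shoot('wrist'); save(p,'w9'); print(find(p,T,'bar1')); print(rects(p,T,.044,(8,120,110),(22,255,255),500))
rows([.449,.124,.025],2.308)
E
```

```text
[([0.338, 0.182, 0.042], 0.96), ([0.413, 0.026, 0.04], 0.8), ([0.443, 0.136, 0.038], 0.63)]
[([638.0, 158.0], 48, 14, 0.064, [450.0, 313.0]), ([445.0, 130.0], 78, 32, -0.832, [255.0, 187.0]), ([499.0, 269.0], 188, 35, -0.085, [448.0, 115.0])]
at [0.447 0.125 0.145] psi 2.304 q7 0.07 gap 0.085 gf 0.0 t 27.67 n 4 turn/row -0.001
same row [-0.0, 0.0, 3.0]
```

Request:
arm_command --series '[[[0.3, 0, 3], 0, 0], [[0, 0, 3.3], 0, 0], [[0, 0, 3], 0, 0], [[0, 0, 2.3], 0, 0], [[0, 0, 0.6], 0, 0], [[0, 0, 0], 0, 255], [[0, 0, 0], 0, 255], [[0, 0, 0], 0, 255]]'

```text
time_s: 28.33
ee_pos: [0.4463, 0.1273, 0.0247]
ee_rot: [0.001, 0.406, 0.914, 0.001]
contact_force: [0.7, 0.3, -0.1]
finger_gap: 0.0513
gripper_force: 0.0
```

Request:
arm_command --series '[[[0, 0, 0], 0, 255], [[0, 0, 0], 0, 255], [[0, 0, 0], 0, 255], [[0, 0, -1], 0, 255], [[0, 0, -3], 0, 255], [[0, 0, -3.5], 0, 255], [[0, 0, -3.5], 0, 255], [[0, 0, -1], 0, 255]]'

```text
time_s: 29.0
ee_pos: [0.4471, 0.1274, 0.1486]
ee_rot: [0.002, 0.406, 0.914, 0.002]
contact_force: [1.5, 0.1, -0.4]
finger_gap: 0.0327
gripper_force: 61.0
```

```bash
python3 - <<'E'
from h import *
rows([.507,.297,.145],1.52)
E
```

```text
at [0.447 0.127 0.149] psi 2.306 q7 0.07 gap 0.033 gf 61.0 t 29.0 n 8 turn/row 0.098
[[1.1, 2.0, 0.0], [1.3, 1.9, 0.0], [1.4, 1.7, 0.0], [1.6, 1.6, 0.0], [1.7, 1.4, 0.0], [1.9, 1.2, 0.0], [2.0, 1.0, 0.0], [2.1, 0.8, 0.0]]
```

Request:
arm_command --series '[[[1.1, 2.1, 0], 0.098, 255], [[1.4, 1.9, 0], 0.098, 255], [[1.5, 1.7, 0], 0.098, 255], [[1.7, 1.6, 0], 0.098, 255], [[1.8, 1.4, 0], 0.098, 255], [[2.0, 1.2, 0], 0.098, 255], [[2.1, 1.0, 0], 0.098, 255], [[2.2, 0.8, 0], 0.098, 255]]'

```text
time_s: 29.67
ee_pos: [0.5026, 0.3045, 0.144]
ee_rot: [0.0, 0.726, 0.688, 0.0]
contact_force: [0.5, -0.1, -2.2]
finger_gap: 0.0328
gripper_force: 60.9
```

Request:
arm_command --series '[[[0, 0, 0], 0, 255], [[0, 0, 0], 0, 255]]'

```text
time_s: 29.83
ee_pos: [0.502, 0.3049, 0.1439]
ee_rot: [-0.0, 0.724, 0.69, 0.0]
contact_force: [-0.3, -0.1, -2.0]
finger_gap: 0.0328
gripper_force: 60.8
```

```bash
python3 - <<'E'
from h import *
p,T=shoot('wrist'); save(p,'w10'); print(find(p,T,'bar1')); 
rows([.507,.303,.032],1.52)
E
```

```text
[([0.499, 0.32, 0.156], 0.85), ([0.471, 0.393, 0.049], 0.83), ([0.308, 0.202, 0.032], 0.78), ([0.543, 0.393, 0.053], 0.75), ([0.321, 0.304, 0.03], 0.72)]
at [0.502 0.303 0.144] psi 1.523 q7 -0.98 gap 0.033 gf 60.8 t 29.93 n 4 turn/row 0.001
same row [0.0, 0.1, 2.8]
```

View pics/w10.png

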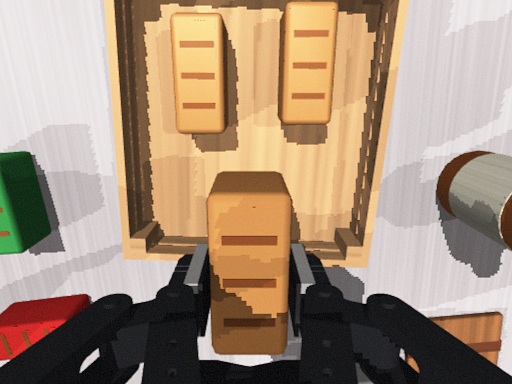

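```bash
python3 - <<'E'
from h import *
p,T=shoot('wrist')
for u,z in [((170,240),.045),((180,258),.045),((345,264),.045),((200,132),.05),((305,123),.05),((250,173),.10)]: print(u,pix(p,T,u,z))
E
```

```text
(170, 240) [0.4396 0.2726 0.045 ]
(180, 258) [0.4456 0.2571 0.045 ]
(345, 264) [0.5739 0.2459 0.045 ]
(200, 132) [0.4704 0.3533 0.05  ]
(305, 123) [0.5419 0.3559 0.05  ]
(250, 173) [0.5035 0.3345 0.1   ]
```

Slots: wall inner y≈.258, neighbours' near ends y≈.354; centre bar at y≈.307, x≈.505, lower and release.

Request:
arm_command --series '[[[0.4, 0.3, 2], 0, 255], [[0, 0, 3], 0, 255], [[0, 0, 3], 0, 255], [[0, 0, 2.2], 0, 255], [[0, 0, 0.9], 0, 255], [[0, 0, 0.1], 0, 255], [[0, 0, 0], 0, 112], [[0, 0, 0], 0, 112]]'

```text
time_s: 30.65
ee_pos: [0.5061, 0.3072, 0.0323]
ee_rot: [0.0, 0.724, 0.689, 0.0]
contact_force: [-1.0, 0.3, 0.6]
finger_gap: 0.0479
gripper_force: 0.0
```

Request:
arm_command --series '[[[0, 0, 0], 0, 90], [[0, 0, 0], 0, 90], [[0, 0, -2], 0, 90], [[0, 0, -3.5], 0, 0], [[0, 0, -3.5], 0, 0], [[0, 0, -2.5], 0, 0]]'

```text
time_s: 31.15
ee_pos: [0.5059, 0.308, 0.1496]
ee_rot: [0.0, 0.724, 0.69, 0.001]
contact_force: [1.0, 0.2, -0.0]
finger_gap: 0.0851
gripper_force: 0.0
```

```bash
python3 - <<'E'
from h import *
p,T=shoot('wrist'); print(find(p,T,'bar1')); 
p2,T2=shoot('top'); print(find(p2,T2,'cake1'),find(p2,T2,'cover')); print(rects(p2,T2,.008,(3,90,40),(18,255,255),1000))
rows([.7,.016,.145],1.636)
E
```

```text
[([0.506, 0.314, 0.044], 0.95), ([0.322, 0.306, 0.033], 0.95), ([0.544, 0.398, 0.05], 0.71), ([0.315, 0.202, 0.017], 0.68), ([0.472, 0.397, 0.051], 0.62)]
[([0.506, -0.373, 0.051], 0.85), ([0.505, -0.284, 0.048], 0.57), ([0.685, -0.286, 0.094], 0.19)] [([0.7, 0.018, 0.008], 0.81)]
[([513.0, 309.0], 181, 117, -0.083, [135.0, 189.0]), ([702.0, 17.0], 287, 89, -1.511, [242.0, 123.0])]
at [0.506 0.307 0.146] psi 1.521 q7 -0.98 gap 0.086 gf 0.0 t 31.4 n 10 turn/row -0.011
[[-2.8, 2.1, 0.0], [-2.8, 2.1, 0.0], [-2.9, 2.0, 0.0], [-2.9, 2.0, 0.0], [-2.9, 2.0, 0.0], [-2.9, 1.9, 0.0], [-2.9, 1.9, 0.0], [-3.0, 1.9, 0.0]]
[[-3.0, 1.8, 0.0], [-3.0, 1.8, 0.0]]
```

Request:
arm_command --series '[[[-2.8, 2.1, 0], -0.011, 0], [[-2.8, 2.1, 0], -0.011, 0], [[-2.9, 2.0, 0], -0.011, 0], [[-2.9, 2.0, 0], -0.011, 0], [[-2.9, 2.0, 0], -0.011, 0], [[-2.9, 1.9, 0], -0.011, 0], [[-2.9, 1.9, 0], -0.011, 0], [[-3.0, 1.9, 0], -0.011, 0]]'

```text
time_s: 32.07
ee_pos: [0.6622, 0.0731, 0.1449]
ee_rot: [-0.001, 0.693, 0.721, -0.001]
contact_force: [-0.0, 0.7, 0.7]
finger_gap: 0.0855
gripper_force: 0.0
```

Request:
arm_command --series '[[[-3.0, 1.8, 0], -0.011, 0], [[-3.0, 1.8, 0], -0.011, 0], [[0, 0, 1], 0, 0], [[0, 0, 0], 0, 0]]'

```text
time_s: 32.4
ee_pos: [0.7001, 0.0137, 0.1328]
ee_rot: [-0.001, 0.687, 0.727, -0.002]
contact_force: [-1.6, 0.8, -0.8]
finger_gap: 0.0852
gripper_force: 0.0
```

```bash
python3 - <<'E'
from h import *
p,T=shoot('wrist'); save(p,'w11'); print(rects(p,T,.008,(3,90,40),(18,255,255),5000))
rows([.7028,.016,.0155],1.630,3.3)
E
```

```text
[([702.0, 13.0], 274, 90, -1.512, [253.0, 160.0])]
at [0.7   0.016 0.134] psi 1.631 q7 -0.33 gap 0.086 gf 0.0 t 32.45 n 4 turn/row 0.0
same row [-0.0, 0.1, 3.0]
```

View pics/w11.png

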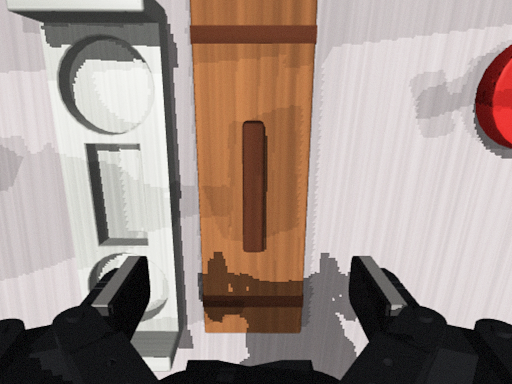

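Mould is empty (cavities at px (108,82), (118,193), (130,288)); the handle at (254,187) is between the fingers. Grip it with fingers pre-narrowed.

Request:
arm_command --series '[[[0, 0.1, 3], 0, 90], [[0, 0.1, 3.2], 0, 90], [[0, 0, 3], 0, 90], [[0, 0, 2], 0, 90], [[0, 0, 0.6], 0, 90], [[0, 0, 0], 0, 255], [[0, 0, 0], 0, 255], [[0, 0, 0], 0, 255]]'

```text
time_s: 33.12
ee_pos: [0.7037, 0.0173, 0.0203]
ee_rot: [0.001, 0.685, 0.729, 0.001]
contact_force: [-0.1, 0.2, 0.3]
finger_gap: 0.0195
gripper_force: 0.0
```

Request:
arm_command --series '[[[0, 0, 0], 0, 255], [[0, 0, 0], 0, 255], [[0, 0, 0], 0, 255], [[0, 0, -1], 0, 255], [[0, 0, -3], 0, 255], [[0, 0, -3.3], 0, 255], [[0, 0, -2], 0, 255], [[0, 0, 0], 0, 255]]'

```text
time_s: 33.78
ee_pos: [0.7054, 0.0169, 0.1179]
ee_rot: [0.003, 0.685, 0.728, 0.003]
contact_force: [0.8, -0.1, -2.3]
finger_gap: 0.0142
gripper_force: 59.2
```

```bash
python3 - <<'E'
from h import *
p,T=shoot('scene'); save(p,'s12')
rows([.597,.011,.11],1.632)
E
```

```text
at [0.704 0.017 0.115] psi 1.631 q7 -0.34 gap 0.014 gf 59.2 t 33.83 n 3 turn/row -0.0
same row [0.0, -3.6, 0.2]
```

View pics/s12.png

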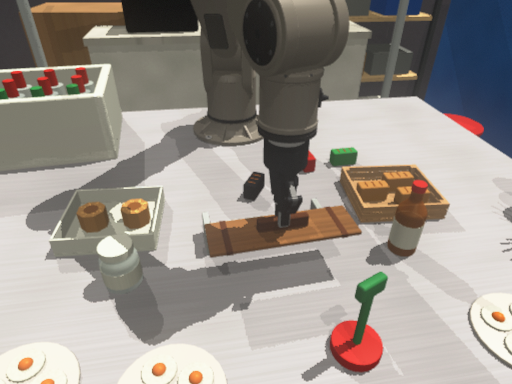

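Cover held level at (283,230), boxes hold two cakes and three bars. Move back over the mould and lower.

Request:
arm_command --series '[[[0, -2, 0], 0, 255], [[0, -3.5, 0], 0, 255], [[0, -3.5, 0], 0, 255], [[0, -1.8, 0], 0, 255], [[0, 0, 0], 0, 255], [[0, 0, 1.5], 0, 255], [[0, 0, 1.2], 0, 255], [[0, 0, 0.6], 0, 255]]'

```text
time_s: 34.5
ee_pos: [0.5943, 0.0097, 0.0766]
ee_rot: [-0.001, 0.685, 0.728, -0.001]
contact_force: [-0.7, 0.5, -1.5]
finger_gap: 0.0142
gripper_force: 59.5
```

Request:
arm_command --series '[[[0, 0, 0.2], 0, 255], [[0, 0, 0.2], 0, 255], [[0, 0, 0], 0, 255]]'

```text
time_s: 34.75
ee_pos: [0.5945, 0.0098, 0.0759]
ee_rot: [-0.0, 0.685, 0.728, -0.001]
contact_force: [-21.2, -4.2, 42.3]
finger_gap: 0.0145
gripper_force: 66.1
```

```bash
python3 - <<'E'
from h import *
s=bot.observe(); print(s['contact_force'],s['finger_gap'])
p,T=shoot('scene'); save(p,'s13'); rows([.597,.011,.0755],1.632)
E
```

```text
[-21.17040993  -4.16138756  42.2547668 ] 0.014523124858690714
at [0.594 0.01  0.076] psi 1.632 q7 -0.39 gap 0.014 gf 66.0 t 34.8 n 1 turn/row -0.0
same row [0.1, 0.3, 0.0]
```

Contact made; ease up 2 mm, release and withdraw.

Request:
arm_command --series '[[[0, 0, -0.3], 0, 255], [[0, 0, 0], 0, 255], [[0, 0, 0], 0, 60], [[0, 0, 0], 0, 60], [[0, 0, 0], 0, 40], [[0, 0, 0], 0, 20], [[0, 0, 0], 0, 20], [[0, 0, 0], 0, 0]]'

```text
time_s: 35.47
ee_pos: [0.5951, 0.01, 0.0773]
ee_rot: [-0.0, 0.685, 0.728, 0.0]
contact_force: [-0.0, 0.2, 0.7]
finger_gap: 0.0843
gripper_force: 0.0
```

Request:
arm_command --series '[[[0, 0, -1], 0, 0], [[0, 0, -3], 0, 0], [[0, 0, -3.5], 0, 0], [[0, 0, -3.5], 0, 0], [[0, -3, -1], 0, 0], [[0, -3, 0], 0, 0], [[0, -3, 0], 0, 0], [[0, 0, 0], 0, 0]]'

```text
time_s: 36.13
ee_pos: [0.5007, 0.004, 0.1981]
ee_rot: [0.0, 0.685, 0.728, -0.001]
contact_force: [2.3, 1.2, 1.3]
finger_gap: 0.0853
gripper_force: 0.0
```

```bash
python3 - <<'E'
from h import *
p,T=shoot('scene'); save(p,'s14'); print(find(p,T,'cover'),find(p,T,'sauce'),find(p,T,'jar'))
p2,T2=shoot('top'); print(rects(p2,T2,.064,(3,90,40),(18,255,255),700))
E
```

```text
[([0.608, 0.004, 0.061], 0.67)] [([0.707, 0.287, 0.085], 0.56)] [([0.719, -0.289, 0.067], 0.96)]
[([507.0, 346.0], 215, 189, 1.486, [109.0, 197.0]), ([602.0, -98.0], 87, 70, 0.04, [290.0, 156.0])]
```

View pics/s14.png

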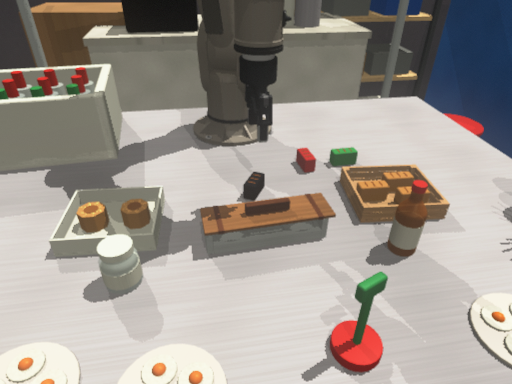

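The cover is back on the cheeks at (267,215) as at the start, the white box holds two cakes, the crate three bars, and the bottle and jar have not moved.

```bash
python3 -c "
from station import bot
print(bot.finish_job())"
```

```text
the job is handed in; nothing more can be done
None
```

The job is handed in (no verdict was shown): the three bars are in the crate, the two cakes in the white box and the cover back on the empty mould, with the bottle and jar unmoved in the last picture.

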